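# Sort the processor discs on the caddy stem and lock the cover

## Robot

A 7-joint arm with a two-finger parallel gripper is mounted at the origin on a cart in front of the work surface, level with it; the furniture and walls round the work are solid. World frame = base frame: x ahead of the robot, y to its left, z up, the work surface at z = 0. Lengths are in m, angles in rad, forces in N, time in s.
With the tool pointing down it reaches from about 0.4 to 0.875 m from the base axis. Payload 19.3 kg.
Tool frame: the origin (TCP) lies at the very end of the fingers, on their centre line; the grasp point (between the pads) lies 19 mm behind it; z points along the fingers, y is the line along which they close (so a half turn about z gives the same grasp; the last joint's range is limited). The gripper opens to 85 mm and grips with 20 to 120 N. Pads are 22 mm wide; open, the fingers measure 114 mm over their backs; the gripper's body (76 mm by 85 mm) begins 54 mm behind the grasp point. The pads swing forward as they close: fully open they stand 13 mm farther back than shut.
Start: joints at [1.069, 0.521, -0.036, 1.599, 0.021, 1.021, -0.113], TCP at [0.262, -0.568, 0.231] pointing down, gripper open.
Joint ranges: [-2.91, 2.91], [-0.3, 2.13], [-1.5, 1.42], [0.17, 2.43], [-1.26, 4.41], [0.16, 1.93], [-2.52, 2.52]. Speed limits (rad/s): [1.89, 1.89, 2.39, 2.39, 3.01, 3.01, 3.01].

## Interface

Orientations are given as [roll, pitch, yaw] about the fixed x, y, z axes, in that order (R = Rz(yaw) Ry(pitch) Rx(roll)).
In Python, from workcell import monitor, viewer, bot gives the robot as it stands.
- The arm moves only by the tool move_arm, never from a script. Its arguments are lists of equal length, an entry for each row: "gripper": the opening, from 0 (shut) to 1 (fully open); "linear": the shift along the tool's x, y, z in cm, a list of three; "twist": the turn about the tool's z in degrees. A call has 1 to 8 rows; each row shifts and turns the commanded pose from where the row before left it, along the tool's axes as they then stand; what a row does not reach is not made up. A row lasts 1/10 s, in which the tool goes at most 50 mm and 8.59 degrees, less where a joint would pass 70% of its speed; a pose out of reach is approached as far as the arm can. A call with a gripper value outside its range is refused whole. The fingers move at their own pace and stop on an object; "squeeze" is the grip in N (left out, the last holds). Time passes only in rows, so rows that do not move let the fingers close. It gives the time, the measured TCP pose, the force, the opening and the grip force at its end, in the units of the state.
- monitor.observe(): the state, without advancing time (a new reading comes with each control period).
- viewer.grab_frame(name): name is "scene" or "top"; returns a dict with "img" (480x640x3 uint8, red, green, blue), "K" (3x3 intrinsics, pixels), "k1" (the pictures are not rectified: a ray, as slopes to the right and down, at radius r is drawn at 1 + k1 r^2 times it, then the intrinsics apply), "eye" and "rotation" of the camera in the world. Camera axes: x right, y up, looking along -z (the intrinsics and any distortion apply to the point x, -y, -z); pixel columns grow to the right and rows downward; lengths in m; the calibration is good to about 2 mm. A picture is of the moment at which its call begins. There is no depth.
- bot.job_done(): hands the job in; it is judged then, once.
The state is a dict: "clock": time; "qpos": joint angles; "qd": joint speeds; "joint_efforts": joint torques, N m; "position": TCP position; "tool_rot": TCP orientation; "force": force on the tool from outside, world axes, zero at the start; "moment": the same for the moment, N m; "grip_width": finger opening in m; "finger_force": force on a finger pad.
Only numpy, scipy, OpenCV 4.12 (cv2) and the standard library are available. Lean on these libraries where they do the work, as an engineer would, in place of code of your own. Each camera call takes 0.05 s, during which the arm holds its last target. There are 200 camera calls.

## Task

The food processor's cutting discs have got mixed with those of a smaller machine. Unlock the clear cover of the white disc caddy (about a quarter turn anticlockwise from above), lift it off and lay it aside, for instance on the cork trivet. Then try every disc on the caddy's stem: those that slide right down belong here and stay stacked on the stem, hub up, while those that stop on the stem's tip go into the white enamel tin with the blue rim (one may lie on another). When all are sorted, put the cover back over the stack with its tabs between the claws and turn it clockwise until it clicks locked and both spring balls have come up behind its tabs; do not knock over the stoneware bottle at the back.

Things in the scene. Friction and masses are not known exactly. Their poses are not given: they have to be found in the camera images.
- caddy: White round disc caddy, fixed by suction feet, base 138 mm across. Origin: centre of the base at worktop level, z up. The ledge for the cover's foot is 10 mm above the origin; inside it a coned boss (97 mm across at the ledge, 89 mm on top, 14 mm high) centres the cover and carries the discs. Two claws stand at the rim, middles on its +x and -x sides, two sprung balls beside them.
- stem_top (a point): Centre of the tip of the caddy's stem, 74 mm above the caddy's origin. The stem is round, 20 mm thick, with a chamfered flat tip 18 mm across; discs are slid down over it onto the boss (60 mm below this point)
- claw_lip (a point): Middle of the +x claw, top of its lip, 21 mm above the worktop. The lip hangs 16 to 21 mm up and reaches in to 57 mm from the axis. Each claw runs from -32 to +27 deg about its middle (anticlockwise from above is plus). At -27 deg a wall stops a tab; at its open end tabs enter turning clockwise. The -x claw is the same, half a turn on.
- catch_a (a joint): Sprung steel ball at +33 deg from the +x claw's middle, 58 mm from the axis: stands 2.5 mm out of the ledge; 0 = fully up, 0.004 m = fully down. A tab turning under the lip presses it down; once the tab is past, it springs up behind (the click). Turning back presses it down again: up to 0.5 N m for both.
- catch_b (a joint): The same ball beside the -x claw. Both read nearly 0 when the cover is locked, and also when no tab is on them
- cover: Clear cover, 200 g, starts locked on the caddy. Tube 106 mm outside, 100 inside, flat top 71 mm above its foot. Origin: centre of its foot, z up. Two tabs at the foot, 4 mm thick, 50 deg wide, stick out along its +x and -x to 62 mm from the axis. Looks the same after half a turn. Goes on or lifts off freely with its x axis 65 to 120 deg anticlockwise of the caddy's x.
- cover_grip (a point): Middle of the cover's dark grey bar grip, 84 mm above its foot: bar 62 mm long along the cover's x, 14 mm wide along y, from 71 to 96 mm above the foot; pinch it across its 14 mm. Locked: cover's x along the caddy's x, either way round, -2 to +3 deg play, and it cannot be lifted more than 2 mm.
- trivet: Flat round cork trivet, 140 mm across, 8 mm thick, fixed; origin: centre of its underside, at worktop level. A free place for the cover while discs are tried
- tin: White enamel tin, blue rim, fixed: 108 mm square outside, 100 inside, floor 4 mm, rim 29 mm up. Origin: centre of its underside. One disc lies flat in it, a second on the hub of the first. Fixed near it and the discs: spice chest behind (front x 0.65, y 0.06 to 0.48, 205 mm high; an open drawer sticks out to x 0.61 at y 0.27), green tin in front (x 0.30 to 0.48, y 0.26 to 0.48, 105 mm)
- disc_1: Food-processor disc, 70 g, flat, hub up; may be absent. Steel plate 78 mm across, its rim 6 mm above the underside; dark grey round hub 34 mm across, 18 mm high over all, bored right through: 24 mm (slides down the stem) or 14 mm (stops on its tip). Origin: middle of the hub's underside, z up. Grip the hub, fingertips 8 mm or more above the underside.
- disc_2: Another disc of the same size as disc_1, bore 24 or 14 mm; always there; disc_5 may lie on top of it, hub on hub. Neither pattern, weight nor place tells which bore it has. Stacked discs rest hub on hub, 18 mm apart
- disc_3: Another disc of the same size as disc_1, bore 24 or 14 mm; absent in some starts. Neither pattern, weight nor place tells which bore it has. Stacked discs rest hub on hub, 18 mm apart
- disc_4: Another disc of the same size as disc_1, bore 24 or 14 mm; absent in some starts. Neither pattern, weight nor place tells which bore it has. Stacked discs rest hub on hub, 18 mm apart
- disc_5: Another disc of the same size as disc_1, bore 24 or 14 mm; absent in some starts; lies on top of disc_2, hub on hub. Neither pattern, weight nor place tells which bore it has. Stacked discs rest hub on hub, 18 mm apart
- stone_bottle: Bystander: stoneware bottle, 66 mm across, 157 mm high, at the back; origin: centre of its foot. Also in the way, fixed: coffee mill in the middle (x 0.42 to 0.62, y -0.13 to 0.07; body 170 mm high, its crank reaches left to a knob at x 0.51, y 0.07, 235 mm high), clip-top jar (centre x 0.37, y -0.26, 100 mm across, 135 mm high); the way round the mill is in front of it
Mind the look-alikes: they are no part of the job. What is shaped like the disc_2 but yellow is not meant.

How it is judged:
By the outcome, as a careful person would: the job done as asked, in the order asked, and still so for the second after the job is handed in, with the robot touching nothing.
Of disc_1, disc_3, disc_4, disc_5 only 2 to 4 are there at a start; the rules pass over those that are not, and their reading is None.
At some moment in a run one of disc_1, disc_3 may be knocked a few centimetres aside while the robot is not near it.
Once in a run the grip may slacken for a moment while it holds something.
It also fails if it takes over 210 s, if anything falls off the work surface, if the arm or the gripper's body presses on something with over 40 N, if the wrist force passes 120 N, or if a joint passes its speed limit or range.

## Working session

There is one attempt and no reset: what is moved stays moved. The work goes in short steps, Python scripts to look and compute and a tool call to move; the robot and the scene stay as the last step left them, time stands still between calls to the robot, and variables do not carry over. Pictures are saved under pics/ and viewed, at most 14 in all, crops included, and the job is handed in when it is done.

Besides the shell and the picture viewer there is one more tool, called by a JSON object that holds its "name" and its "arguments", one argument or row to a line. move_arm: Moves the arm, as the interface text tells. Its arguments: {"type":"object","properties":{"gripper":{"type":"array"},"linear":{"type":"array"},"twist":{"type":"array"},"squeeze":{"type":"number"}},"required":["gripper","linear","twist"]}

```bash
mkdir -p pics; cat > h.py <<'E'
import numpy as np, cv2
from workcell import monitor, viewer, bot
def grab(n,save=None):
    f=viewer.grab_frame(n)
    if save: cv2.imwrite('pics/'+save,cv2.cvtColor(f['img'],cv2.COLOR_RGB2BGR))
    return f
def ray(f,u,v):
    d=cv2.undistortPoints(np.array([[[u,v]]],float),np.array(f['K'],float),np.array([f['k1'],0,0,0,0],float))[0,0]
    r=np.array(f['rotation'])@np.array([d[0],-d[1],-1]); return np.array(f['eye']),r
def onz(f,u,v,z):
    e,r=ray(f,u,v); return e+r*(z-e[2])/r[2]
def tri(f1,p1,f2,p2):
    e1,a=ray(f1,*p1);e2,b=ray(f2,*p2)
    s=np.linalg.lstsq(np.stack([a,-b],1),e2-e1,rcond=None)[0]
    q1=e1+a*s[0];q2=e2+b*s[1];return (q1+q2)/2,np.linalg.norm(q1-q2)
def proj(f,P):
    p=np.array(f['rotation']).T@(np.array(P)-np.array(f['eye'])); x,y=p[0]/-p[2],-p[1]/-p[2]
    k=1+f['k1']*(x*x+y*y);K=np.array(f['K']);return K[0,0]*x*k+K[0,2],K[1,1]*y*k+K[1,2]
E
python3 - <<'E'
from h import *
for n in('scene','top'):
    f=grab(n,n+'0.png');print(n,np.round(f['eye'],3),np.round(f['rotation'],3).tolist(),f['K'],f['k1'])
print(monitor.observe())
E
```

```text
scene [0.061 0.497 1.314] [0.483, -0.015, -2.373] [[579.44769751   0.         316.53902296]
 [  0.         579.44769751 239.67513587]
 [  0.           0.           1.        ]] -0.17364476776202462
top [0.283 0.037 1.219] [0.196, -0.018, -1.547] [[461.64297462   0.         318.90901083]
 [  0.         461.64297462 241.60796161]
 [  0.           0.           1.        ]] -0.04496566651882888
{'clock': 0.1, 'qpos': array([ 1.06880938,  0.52196194, -0.03631052,  1.59990305,  0.02119875,
        1.02108528, -0.11279186]), 'qd': array([ 0.00164836, -0.00131777,  0.00072329, -0.00247872,  0.00037643,
       -0.00127815,  0.00112954]), 'joint_efforts': array([ 3.27335059e-03, -9.28499365e+01,  1.98429957e+00, -3.70535195e+01,
        1.82279048e-02,  5.32825885e-03, -1.24508997e-04]), 'position': array([ 0.26140735, -0.56740561,  0.23079595]), 'tool_rot': array([-3.14062267e+00,  7.33782787e-05,  4.31767956e-01]), 'force': array([-0.6146434 , -0.09129994,  0.88586158]), 'moment': array([2.93288976e-02, 1.42037600e-02, 6.47752395e-05]), 'finger_force': 0.0, 'grip_width': 0.08564183803270875}
```

View pics/scene0.png

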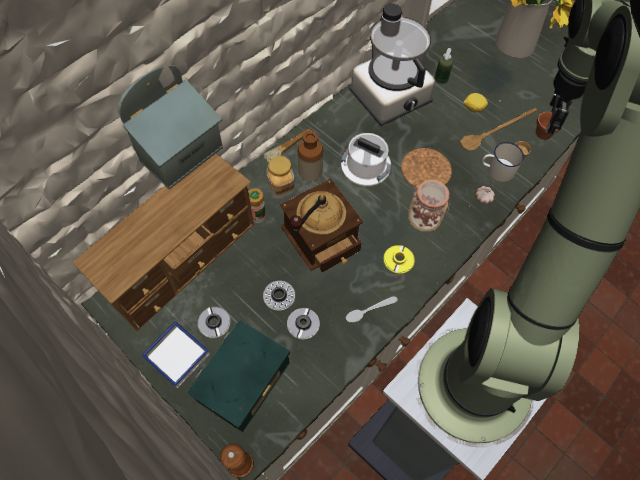

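View pics/top0.png

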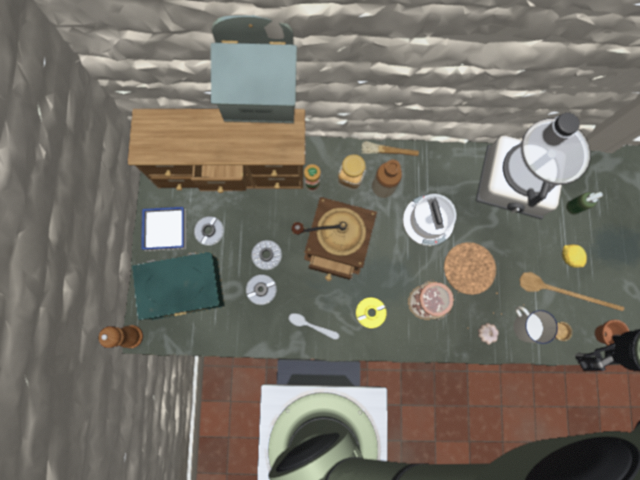

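Both views show three disc spots (top view: (209,230), (266,254), (261,290)). The caddy with its cover is at (430,218), the trivet at (470,267), the tin at (164,228) and the bottle at (389,176). The yellow disc at (371,313) is the decoy. I'll enlarge these next.

```bash
python3 - <<'E'
s=open('h.py').read()
s=s.replace("    return f\n","    f['rotation']=Rotation.from_euler('xyz',f['rotation']).as_matrix()\n    return f\n",1).replace("from workcell","from scipy.spatial.transform import Rotation\nfrom workcell",1)
s+='''
def crop(f,x,y,w,h,W,H):
    return cv2.resize(f['img'][y:y+h,x:x+w][:,:,::-1],(W,H),interpolation=cv2.INTER_CUBIC)
'''
open('h.py','w').write(s)
from h import *
s=grab('scene');t=grab('top')
np.save('pics/s.npy',s['img']);np.save('pics/t.npy',t['img'])
# scales: 4x
a=np.vstack([np.hstack([crop(s,190,270,140,75,400,214) if 0 else crop(s,190,270,133,75,532,300),crop(s,335,128,67,75,268,300)]),
 np.hstack([crop(t,190,212,133,75,532,300) if 0 else crop(t,185,210,133,100,532,400)[:300] ,crop(t,398,185,67,75,268,300)])])
a=np.vstack([np.hstack([crop(s,190,270,133,75,532,300),crop(s,335,128,67,75,268,300)]),np.hstack([crop(t,185,210,133,100,532,300),crop(t,398,185,67,75,268,300)])])
cv2.imwrite('pics/c1.png',a)
print(np.round(onz(t,430,218,0.05),3),np.round(onz(s,368,155,0.05),3))
E
```

```text
[ 0.586 -0.269  0.05 ] [ 0.588 -0.274  0.05 ]
```

View pics/c1.png

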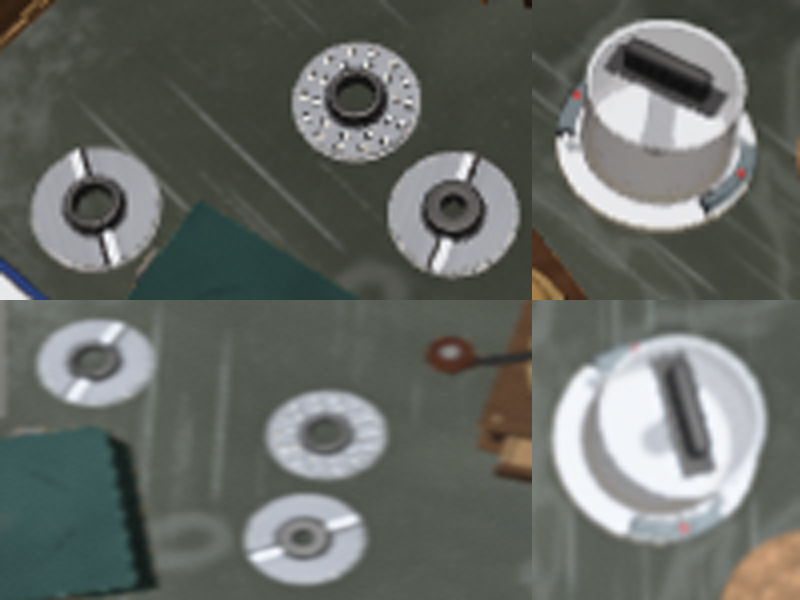

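The enlargement shows three single-looking discs, C (right in scene) with a visibly smaller bore, and the cover bar parallel to the line through the claws' red dots. Next I measure.

```bash
cat > m.py <<'E'
from h import *
def disc(f,c,r=24):
    # plate outline: pixels brighter than the worktop or enclosed; ellipse of the hull
    x,y=int(c[0])-r,int(c[1])-r
    g=cv2.cvtColor(f['img'],cv2.COLOR_RGB2GRAY)[y:y+2*r,x:x+2*r]
    m=(g>110).astype(np.uint8)
    n,l,s,ce=cv2.connectedComponentsWithStats(m)
    win=(np.hypot(np.arange(2*r)[None]-r,np.arange(2*r)[:,None]-r)<r-2)
    m=(m*win).astype(np.uint8)
    h=cv2.convexHull(np.argwhere(m)[:,::-1].astype(np.int32))
    e=cv2.fitEllipse(h); return (e[0][0]+x,e[0][1]+y),e[1]
E
python3 - <<'E'
from m import *
s=grab('scene');t=grab('top')
for n,a,b in (('A',(213.2,320.7),(208.8,230)),('B',(279,295.5),(266.5,254.3)),('C',(303.2,321.7),(260.8,289))):
    ca,ea=disc(s,a,22);cb,eb=disc(t,b,19)
    print(n,np.round(ca,1),np.round(ea,1),np.round(cb,1),np.round(eb,1),'plate',tri(s,ca,t,cb),'hub',tri(s,a,t,b))
def P(n,a,b):
    print(n,tri(s,a,t,b))
P('red1',(346.2,151.75),(423.75,196.75));P('red2',(387.2,171.25),(436,241.5))
def cr(x,y,o): return 0
S=lambda x,y:(335+(x-532)/4,128+y/4); T=lambda x,y:(398+(x-532)/4,185+(y-300)/4)
P('bar back',S(632,44),T(672,357));P('bar front',S(713,87),T(700,463))
for n,f in(('s',s),('t',t)):
    im=f['img'].astype(int)
    m=((im[...,0]>120)&(im[...,0]-im[...,1]>60)&(im[...,0]-im[...,2]>60)).astype(np.uint8)
    k,l,st,ce=cv2.connectedComponentsWithStats(m)
    print(n,[(np.round(c,1).tolist(),int(q[4])) for c,q in zip(ce[1:],st[1:]) if q[4]<30 and 320<c[0]<470 and 140<c[1]<250])
    hsv=cv2.cvtColor(f['img'],cv2.COLOR_RGB2HSV)
    mb=((hsv[...,0]>105)&(hsv[...,0]<130)&(hsv[...,1]>120)).astype(np.uint8); print('blue',mb.sum(),cv2.minAreaRect(np.argwhere(mb)[:,::-1].astype(np.float32)))
P('tin rim',(177,353),(164,228.5))
P('trivet',(427,168),(470,267.5))
E
```

```text
A [214.3 322.2] [32.2 33.2] [208.5 229.9] [30.9 32. ] plate (array([ 0.54842873,  0.320038  , -0.00408856]), np.float64(0.002736354957332855)) hub (array([5.49328985e-01, 3.19123895e-01, 1.51725003e-04]), np.float64(0.0017225603974187341))
B [278.7 295. ] [29.6 31.9] [266.2 254.6] [30.2 31. ] plate (array([ 0.48638718,  0.16132155, -0.00319711]), np.float64(0.0008280489437493149)) hub (array([ 0.4873317 ,  0.16062171, -0.00828931]), np.float64(0.0006967271044360186))
C [302.9 323. ] [31.1 32.5] [260.8 289.2] [30.7 31.5] plate (array([ 0.39318271,  0.17134667, -0.00295333]), np.float64(0.0007252819376293182)) hub (array([0.3930989 , 0.17041027, 0.00483115]), np.float64(0.0008029834925585843))
red1 (array([ 0.6553868 , -0.26383295,  0.01052108]), np.float64(0.0007968613966817498))
red2 (array([ 0.53101268, -0.29406056,  0.01152287]), np.float64(0.0005436330908650846))
bar back (array([ 0.6184242 , -0.26535608,  0.1026439 ]), np.float64(0.006392198519672441))
bar front (array([ 0.55539127, -0.28100649,  0.09787094]), np.float64(0.002609108790901958))
s [([345.7, 151.3], 3), ([386.7, 170.7], 3), ([421.0, 201.0], 1), ([443.0, 204.0], 1)]
blue 342 ((327.02386474609375, 255.3659210205078), (53.248741149902344, 417.363525390625), 57.29025650024414)
t []
blue 91 ((162.0, 227.5), (41.0, 40.0), 90.0)
tin rim (array([0.545395  , 0.43491226, 0.01609377]), np.float64(0.0010598112921088479))
trivet (array([ 0.46408704, -0.38839712, -0.00047243]), np.float64(0.0015173460396582918))
```

```bash
cat >> m.py <<'E'
def st():
    o=monitor.observe();p=o['position'];y=o['tool_rot'][2]
    print('t%.1f'%o['clock'],'p',np.round(p,4),'rpy',np.round(np.degrees(o['tool_rot']),1),'F',np.round(o['force'],1),'w%.4f ff%.1f'%(o['grip_width'],o['finger_force']),'q',np.round(o['qpos'],2));return p,y
def to(x,y,z,yaw=None):
    p,w=st();d=np.array([x,y,z])-p
    n=int(np.ceil(np.linalg.norm(d)/.049))
    yw=w if yaw is None else np.radians(yaw)
    tw=-np.degrees((yw-w+np.pi)%(2*np.pi)-np.pi)
    c,s=np.cos(w),np.sin(w)
    print('shift cm if translate first:',np.round([100*(d[0]*c+d[1]*s),100*(d[0]*s-d[1]*c),-100*d[2]],2),'rows>=%d'%n,'then twist %.1f'%tw,'| if twist first:',np.round([100*(d[0]*np.cos(yw)+d[1]*np.sin(yw)),100*(d[0]*np.sin(yw)-d[1]*np.cos(yw)),-100*d[2]],2))
E
python3 - <<'E'
from m import *
s=grab('scene');t=grab('top')
def Q(n,z,a,b): print(n,np.round(onz(s,*a,z)[:2],4),np.round(onz(t,*b,z)[:2],4))
Q('r1',.02,(346.2,151.75),(423.75,196.75));Q('r2',.02,(387.2,171.25),(436,241.5))
S=lambda x,y:(335+(x-532)/4,128+y/4); T=lambda x,y:(398+(x-532)/4,185+(y-300)/4)
Q('bb',.106,S(632,44),T(672,357));Q('bf',.106,S(713,87),T(700,463))
Q('A',.006,(214.3,322.2),(208.5,229.9));Q('B',.006,(278.7,295),(266.2,254.6));Q('C',.006,(302.9,323),(260.8,289.2))
Q('tin',.029,(177,353),(163.5,228.5));Q('triv',.008,(427,168),(470,267.5))
# white base ellipse
for n,f,c,r in(('s',s,(366,162),36),('t',t,(430,218),32)):
    g=f['img'].astype(int).min(2);m=np.zeros(g.shape,np.uint8);yy,xx=np.nonzero(g>140)
    k=np.hypot(xx-c[0],yy-c[1])<r
    h=cv2.convexHull(np.stack([xx[k],yy[k]],1).astype(np.int32));print(n,cv2.fitEllipse(h))
to(.44,-.40,.25,14); to(.59,-.276,.15,14)
E
```

```text
r1 [ 0.6507 -0.2584] [ 0.6528 -0.2613]
r2 [ 0.5277 -0.289 ] [ 0.5295 -0.2916]
bb [ 0.6137 -0.2641] [ 0.6205 -0.2634]
bf [ 0.5533 -0.2753] [ 0.5522 -0.2792]
A [0.5433 0.3209] [0.5475 0.3182]
B [0.4838 0.1637] [0.4844 0.1601]
C [0.3914 0.1737] [0.3921 0.1701]
tin [0.5401 0.4353] [0.543  0.4322]
triv [ 0.4608 -0.383 ] [ 0.4635 -0.3851]
s ((366.2401428222656, 159.37063598632812), (50.07136535644531, 53.04930114746094), 12.0444917678833)
t ((429.498291015625, 218.84095764160156), (50.86994171142578, 54.714454650878906), 57.92051315307617)
t0.4 p [ 0.2615 -0.5676  0.2312] rpy [-180.     0.    24.7] F [-0.6 -0.7  0.6] w0.0855 ff0.0 q [ 1.07  0.52 -0.04  1.6   0.02  1.02 -0.11]
shift cm if translate first: [23.22 -7.75 -1.88] rows>=6 then twist 10.7 | if twist first: [ 21.37 -11.94  -1.88]
t0.4 p [ 0.2615 -0.5676  0.2312] rpy [-180.     0.    24.7] F [-0.6 -0.7  0.6] w0.0855 ff0.0 q [ 1.07  0.52 -0.04  1.6   0.02  1.02 -0.11]
shift cm if translate first: [ 42.04 -12.74   8.12] rows>=10 then twist 10.7 | if twist first: [ 38.93 -20.35   8.12]
```

{"name": "move_arm", "arguments": {
  "gripper": [1,1,1,1,1,1,1,1],
  "linear": [
    [0,0,-1],
    [0,0,-0.9],
    [3.56,-2,0],
    [3.56,-2,0],
    [3.56,-2,0],
    [3.56,-2,0],
    [3.56,-2,0],
    [3.56,-2,0]
  ],
  "twist": [5.3,5.4,0,0,0,0,0,0],
  "squeeze": 60
}}

```text
clock: 1.2
position: [0.4407, -0.3981, 0.2504]
tool_rot: [3.141, -0.0, 0.245]
force: [0.2, 0.1, 0.0]
grip_width: 0.0854
finger_force: 0.0
```

```bash
python3 -c "
from m import *
to(.588,-.273,.16,14)"
```

```text
t1.2 p [ 0.4407 -0.3981  0.2504] rpy [180.  -0.  14.] F [0.2 0.1 0. ] w0.0854 ff0.0 q [ 0.66  0.45 -0.04  1.66  0.02  1.03 -0.71]
shift cm if translate first: [17.32 -8.57  9.04] rows>=5 then twist 0.0 | if twist first: [17.32 -8.58  9.04]
```

{"name": "move_arm", "arguments": {
  "gripper": [1,1,1,1,1,1,1,1],
  "linear": [
    [3.46,-1.71,1.8],
    [3.46,-1.71,1.8],
    [3.46,-1.71,1.8],
    [3.46,-1.71,1.8],
    [3.46,-1.71,1.8],
    [0,0,3],
    [0,0,2.5],
    [0,0,1.8]
  ],
  "twist": [0,0,0,0,0,0,0,0]
}}

```text
clock: 2.0
position: [0.5863, -0.274, 0.0854]
tool_rot: [-3.141, 0.001, 0.246]
force: [0.6, 0.4, 0.2]
grip_width: 0.0852
finger_force: 0.0
```

{"name": "move_arm", "arguments": {
  "gripper": [0.3,0,0,0,0,0],
  "linear": [
    [0,0,0],
    [0,0,0],
    [0,0,0],
    [0,0,0],
    [0,0,0],
    [0,0,0]
  ],
  "twist": [0,0,0,0,0,0]
}}

```text
clock: 2.6
position: [0.5872, -0.2748, 0.0883]
tool_rot: [3.141, -0.001, 0.245]
force: [-1.0, -0.4, 7.4]
grip_width: 0.0127
finger_force: 58.9
```

```bash
python3 -c "
from m import *
st();print(monitor.observe()['moment'])
s=grab('scene');t=grab('top')
cv2.imwrite('pics/c2.png',np.hstack([crop(s,315,100,120,120,400,400),crop(t,380,160,120,120,400,400)]))"
```

```text
t2.6 p [ 0.5872 -0.2748  0.0883] rpy [ 1.8e+02 -1.0e-01  1.4e+01] F [-1.  -0.4  7.4] w0.0127 ff58.9 q [ 0.39  0.72 -0.06  1.64  0.06  0.78 -1.03]
[ 0.06643338  0.29828648 -0.0889622 ]
```

View pics/c2.png

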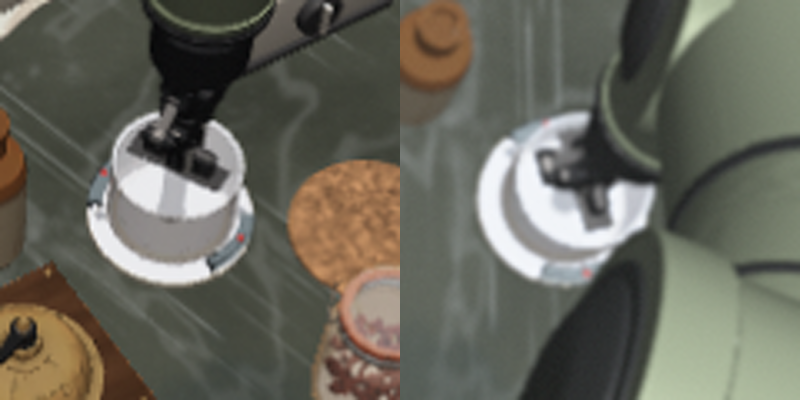

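The gripper holds the cover's bar close to its middle: in the scene crop the fingers are at (185,150) with the bar showing on both sides. Next: turn anticlockwise, starting with four rows.

{"name": "move_arm", "arguments": {
  "gripper": [0,0,0,0],
  "linear": [
    [0,0,0],
    [0,0,0],
    [0,0,0],
    [0,0,0]
  ],
  "twist": [-4,-6,-7,-7],
  "squeeze": 80
}}

```text
clock: 3.1
position: [0.5874, -0.2747, 0.0884]
tool_rot: [3.14, -0.001, 0.668]
force: [-0.9, 0.1, 4.9]
grip_width: 0.0119
finger_force: 78.7
```

```bash
python3 -c "
from m import *
st();print(monitor.observe()['moment'])"
```

```text
t3.1 p [ 0.5874 -0.2747  0.0884] rpy [ 1.799e+02 -1.000e-01  3.830e+01] F [-0.9  0.1  4.9] w0.0119 ff78.7 q [ 0.46  0.73 -0.17  1.64  0.16  0.79 -0.69]
[ 0.13052784  0.05732918 -0.22870317]
```

{"name": "move_arm", "arguments": {
  "gripper": [0,0,0,0,0,0,0,0],
  "linear": [
    [0,0,0],
    [0,0,0],
    [0,0,0],
    [0,0,0],
    [0,0,0],
    [0,0,0],
    [0,0,0],
    [0,0,0]
  ],
  "twist": [-8,-8,-8,-8,-8,-8,-8,-8]
}}

```text
clock: 3.9
position: [0.589, -0.2746, 0.0891]
tool_rot: [3.137, 0.002, 1.786]
force: [7.2, 2.4, 6.9]
grip_width: 0.0118
finger_force: 79.5
```

```bash
python3 -c "
from m import *
st();print(monitor.observe()['moment'])
s=grab('scene')
cv2.imwrite('pics/c3.png',crop(s,315,100,120,120,500,500))"
```

```text
t3.9 p [ 0.589  -0.2746  0.0891] rpy [1.797e+02 1.000e-01 1.023e+02] F [7.2 2.4 6.9] w0.0118 ff79.5 q [ 0.64  0.76 -0.46  1.62  0.42  0.85  0.23]
[ 0.42060387 -1.90478051 -0.65182782]
```

View pics/c3.png

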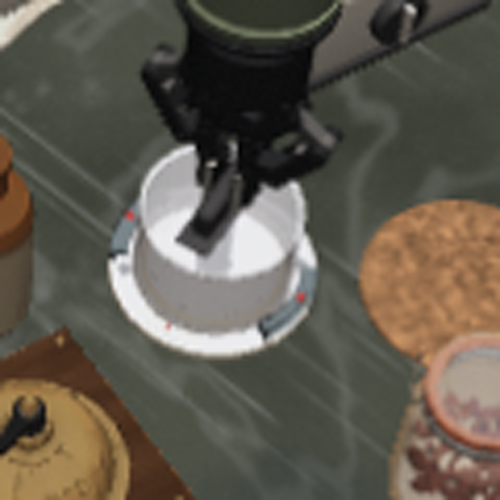

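The cover has turned about 88°: its tab's red dot now shows at (168,325), between the claws. Lifting now.

{"name": "move_arm", "arguments": {
  "gripper": [0,0,0,0,0,0],
  "linear": [
    [0,0,-0.3],
    [0,0,-0.7],
    [0,0,-1.5],
    [0,0,-2.5],
    [0,0,-2.5],
    [0,0,-2]
  ],
  "twist": [0,0,0,0,0,0]
}}

```text
clock: 4.55
position: [0.5867, -0.2747, 0.1844]
tool_rot: [3.141, 0.001, 1.781]
force: [0.1, -0.4, -2.4]
grip_width: 0.0121
finger_force: 78.8
```

```bash
python3 -c "
from m import *
to(.462,-.384,.18)"
```

```text
t4.5 p [ 0.5867 -0.2747  0.1844] rpy [180.   0. 102.] F [ 0.1 -0.4 -2.4] w0.0121 ff78.8 q [ 0.67  0.65 -0.5   1.56  0.35  1.02  0.28]
shift cm if translate first: [ -8.1  -14.48   0.44] rows>=4 then twist -0.0 | if twist first: [ -8.1  -14.48   0.44]
```

{"name": "move_arm", "arguments": {
  "gripper": [0,0,0,0,0,0,0,0],
  "linear": [
    [-2.02,-3.62,0],
    [-2.02,-3.62,0],
    [-2.02,-3.62,0],
    [-2.02,-3.62,0],
    [0,0,3.5],
    [0,0,3],
    [0,0,2],
    [0,0,0.7]
  ],
  "twist": [0,0,0,0,0,0,0,0]
}}

```text
clock: 5.35
position: [0.461, -0.3833, 0.0889]
tool_rot: [-3.14, -0.002, 1.781]
force: [0.2, 0.3, -1.4]
grip_width: 0.0121
finger_force: 83.1
```

{"name": "move_arm", "arguments": {
  "gripper": [0,0],
  "linear": [
    [0,0,0.3],
    [0,0,0.2]
  ],
  "twist": [0,0]
}}

```text
clock: 5.55
position: [0.4626, -0.3841, 0.0863]
tool_rot: [3.141, 0.001, 1.781]
force: [-2.3, 3.8, 26.8]
grip_width: 0.012
finger_force: 87.2
```

{"name": "move_arm", "arguments": {
  "gripper": [0.3,0.6,1,1,1,1,1,1],
  "linear": [
    [0,0,-0.2],
    [0,0,0],
    [0,0,0],
    [0,0,0],
    [0,0,-2],
    [0,0,-4],
    [0,0,-5],
    [0,0,-5]
  ],
  "twist": [0,0,0,0,0,0,0,0]
}}

```text
clock: 6.35
position: [0.4617, -0.3833, 0.2491]
tool_rot: [-3.141, -0.001, 1.781]
force: [0.2, -1.0, -0.1]
grip_width: 0.0853
finger_force: 0.0
```

```bash
python3 -c "
from m import *
st()
s=grab('scene','s4.png');t=grab('top')
cv2.imwrite('pics/c4.png',np.hstack([crop(s,335,110,130,130,400,400),crop(t,380,170,130,130,400,400)]))"
```

```text
t6.3 p [ 0.4617 -0.3833  0.2491] rpy [-180.    -0.   102.1] F [ 0.2 -1.  -0.1] w0.0853 ff0.0 q [ 0.96  0.51 -0.53  1.63  0.28  1.08  0.56]
```

View pics/c4.png

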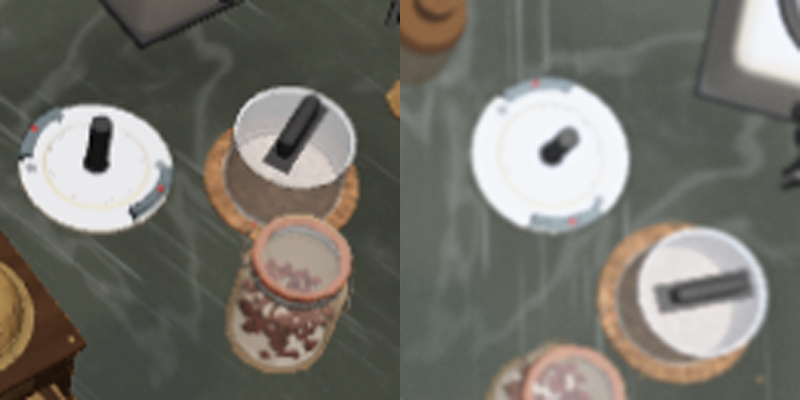

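The cover stands on the trivet and the stem is clear: tip near (103,122) in the left crop and (568,137) in the right one. Measuring the stem tip and re-checking the discs.

```bash
python3 - <<'E'
from m import *
s=grab('scene');t=grab('top')
for n,f,c,r in(('s',s,(367.5,156),15),('t',t,(432,217),14)):
    g=f['img'].max(2);yy,xx=np.nonzero(g<95);k=np.hypot(xx-c[0],yy-c[1])<r
    p=np.stack([xx[k],yy[k]],1).astype(np.float32);mr=cv2.minAreaRect(p);print(n,k.sum(),mr)
    b=np.array(mr[0]);
    base=np.array(proj(f,(.590,-.2745,.024)));tip=np.array(proj(f,(.590,-.2745,.074)));print('predicted base/tip',base,tip)
    d=(tip-base)/np.linalg.norm(tip-base);q=(p-base)@d;w=(p-base)@np.array([-d[1],d[0]]);print('along',q.min(),q.max(),'len',np.linalg.norm(tip-base),'lateral',w.min(),w.max())
for n,a,b in (('A',(213.2,320.7),(208.8,230)),('B',(279,295.5),(266.5,254.3)),('C',(303.2,321.7),(260.8,289))):
    ca,ea=disc(s,a,22);cb,eb=disc(t,b,19)
    print(n,np.round(ca,1),np.round(cb,1),onz(s,*ca,.006)[:2],onz(t,*cb,.006)[:2])
to(.3925,.172,.25);to(.40,-.10,.25)
E
```

```text
s 148 ((369.93890380859375, 153.27804565429688), (23.220993041992188, 16.828977584838867), 87.1375961303711)
predicted base/tip [366.63357299 160.20485588] [368.30349983 149.23739063]
along -5.136931581110438 18.80522003458204 len 11.09386991141283 lateral -8.159178656381705 9.0987026114668
t 41 ((429.75006103515625, 218.75003051757812), (4.949747085571289, 7.071067810058594), 45.0)
predicted base/tip [429.48581182 218.95595958] [434.37187142 214.26215551]
along -3.2370879268789388 3.9176835575133273 len 6.775350547004246 lateral -2.4682560819904076 2.5514342490896316
A [214.2 322.2] [208.5 230. ] [0.54340937 0.32101907] [0.54719127 0.31810916]
B [278.7 295. ] [266.2 254.6] [0.48380817 0.1638057 ] [0.48447281 0.1602156 ]
C [302.9 323. ] [260.8 289.2] [0.3912818  0.17365856] [0.39204435 0.17020965]
t6.5 p [ 0.4622 -0.384   0.2484] rpy [1.799e+02 1.000e-01 1.020e+02] F [-0.8  0.6 -0.4] w0.0855 ff0.0 q [ 0.96  0.51 -0.53  1.63  0.28  1.08  0.56]
shift cm if translate first: [55.84  4.77 -0.16] rows>=12 then twist -0.0 | if twist first: [55.84  4.77 -0.16]
t6.5 p [ 0.4622 -0.384   0.2484] rpy [1.799e+02 1.000e-01 1.020e+02] F [-0.8  0.6 -0.4] w0.0855 ff0.0 q [ 0.96  0.51 -0.53  1.63  0.28  1.08  0.56]
shift cm if translate first: [29.08 -0.16 -0.16] rows>=6 then twist -0.0 | if twist first: [29.08 -0.16 -0.16]
```

{"name": "move_arm", "arguments": {
  "gripper": [1,1,1,1,1,1,1,1],
  "linear": [
    [0,0,-1.6],
    [0,0,-1.6],
    [4.6,-0.6,0],
    [4.6,-0.6,0],
    [4.6,-0.6,0],
    [4.6,-0.6,0],
    [4.6,-0.6,0],
    [4.6,-0.6,0]
  ],
  "twist": [6,6,0,0,0,0,0,0]
}}

```text
clock: 7.35
position: [0.4246, -0.1061, 0.2783]
tool_rot: [-3.14, -0.0, 1.571]
force: [1.6, 1.4, 1.1]
grip_width: 0.0854
finger_force: 0.0
```

{"name": "move_arm", "arguments": {
  "gripper": [0.7,0.7,0.7,0.7,0.7,0.7],
  "linear": [
    [4.6,-0.6,0],
    [4.6,-0.6,0],
    [4.6,-0.6,0],
    [4.6,-0.6,0],
    [4.6,-0.6,0],
    [4.6,-0.6,0]
  ],
  "twist": [0,0,0,0,0,0]
}}

```text
clock: 7.95
position: [0.3887, 0.1696, 0.2786]
tool_rot: [-3.141, 0.0, 1.571]
force: [1.5, -0.6, 0.2]
grip_width: 0.0596
finger_force: 0.0
```

```bash
python3 -c "
from m import *
to(.392,.172,.012,90)"
```

```text
t8.0 p [0.3887 0.1696 0.2786] rpy [-179.9    0.    90. ] F [ 1.5 -0.6  0.2] w0.0596 ff0.0 q [ 0.19  0.21 -0.84  2.    0.19  1.01 -0.75]
shift cm if translate first: [ 0.24  0.33 26.66] rows>=6 then twist 0.0 | if twist first: [ 0.24  0.33 26.66]
```

{"name": "move_arm", "arguments": {
  "gripper": [0.7,0.7,0.7,0.7,0.7,0.7,0.7,0.7],
  "linear": [
    [0.24,0.33,4.9],
    [0,0,4.9],
    [0,0,4.9],
    [0,0,4.9],
    [0,0,3.5],
    [0,0,2],
    [0,0,1],
    [0,0,0.5]
  ],
  "twist": [0,0,0,0,0,0,0,0],
  "squeeze": 60
}}

```text
clock: 8.75
position: [0.3921, 0.1706, 0.0124]
tool_rot: [-3.14, 0.001, 1.572]
force: [-1.1, 1.1, 0.9]
grip_width: 0.06
finger_force: 0.0
```

{"name": "move_arm", "arguments": {
  "gripper": [0.2,0.2,0.2,0.2,0.2],
  "linear": [
    [0,0,0],
    [0,0,0],
    [0,0,0],
    [0,0,0],
    [0,0,0]
  ],
  "twist": [0,0,0,0,0]
}}

```text
clock: 9.25
position: [0.3933, 0.1707, 0.0145]
tool_rot: [3.14, -0.001, 1.571]
force: [-3.4, -0.6, 11.2]
grip_width: 0.0287
finger_force: 58.4
```

{"name": "move_arm", "arguments": {
  "gripper": [0.2,0.2,0.2,0.2,0.2,0.2],
  "linear": [
    [0,0,-0.5],
    [0,0,-2],
    [0,0,-4],
    [0,0,-4],
    [0,0,-4],
    [0,0,-2]
  ],
  "twist": [0,0,0,0,0,0]
}}

```text
clock: 9.85
position: [0.3934, 0.1709, 0.1819]
tool_rot: [3.138, -0.001, 1.571]
force: [0.7, 0.0, -1.6]
grip_width: 0.0285
finger_force: 59.4
```

```bash
python3 -c "
from m import *
st()
s=grab('scene');t=grab('top')
cv2.imwrite('pics/c5.png',np.hstack([crop(s,240,230,120,120,400,400),crop(t,220,220,120,120,400,400)]))"
```

```text
t9.8 p [0.3934 0.1709 0.1819] rpy [ 1.798e+02 -1.000e-01  9.000e+01] F [ 0.7  0.  -1.6] w0.0285 ff59.4 q [ 0.1   0.37 -0.8   2.12  0.38  0.79 -0.93]
```

View pics/c5.png

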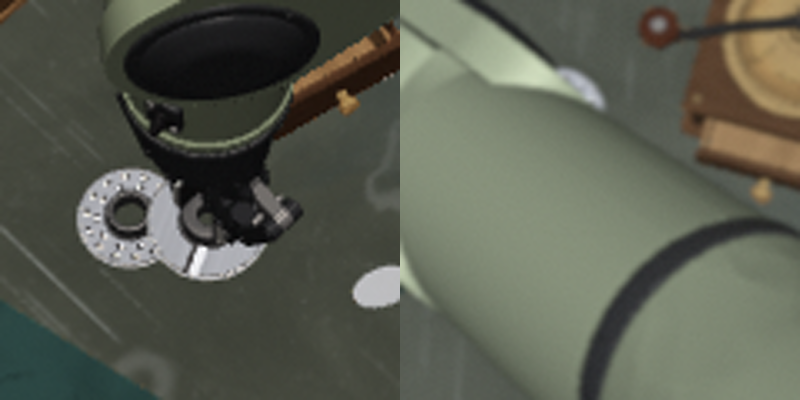

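The disc hangs level from the gripper: plate's left edge at (148,215) and bottom at (210,280), with part of the hub at (200,220). I'll check how well it is centred.

```bash
python3 - <<'E'
from m import *
s=grab('scene')
a=np.linspace(0,2*np.pi,100)
for dz in(.0,.004):
  c=np.array([.3934,.1709,.1745+dz])
  P=np.array([proj(s,c+.039*np.array([np.cos(x),np.sin(x),0])) for x in a])
  P=(P-[240,230])*400/120
  print('pred left',P[:,0].min(),'bottom',P[:,1].max(),'centre',P.mean(0))
p=(np.array(proj(s,(.3934+.039,.1709,.176)))-[240,230])*400/120
# shift of 10 mm along +y / +x in crop px
b=np.array(proj(s,(.3934,.1709,.176)))
for d in((.01,0,0),(0,.01,0)): print(d,(np.array(proj(s,np.array((.3934,.1709,.176))+d))-b)*400/120)
E
```

```text
pred left 147.349216338665 bottom 273.8612387927469 centre [208.28124825 216.16292638]
pred left 147.124311861859 bottom 271.6113678339146 centre [208.23542017 213.77298301]
(0.01, 0, 0) [-11.18558292 -10.2001119 ]
(0, 0.01, 0) [-11.10012613  10.45372654]
```

{"name": "move_arm", "arguments": {
  "gripper": [0.2,0.2,0.2,0.2,0.2,0.2,0.2,0.2],
  "linear": [
    [-1,0,-4.8],
    [-1,0,-4.8],
    [-4.7,0.1,0],
    [-4.7,0.1,0],
    [-4.7,0.1,0],
    [-4.7,0.1,0],
    [-4.7,0.1,0],
    [-4.7,0.1,0]
  ],
  "twist": [0,0,0,0,0,0,0,0]
}}

```text
clock: 10.8
position: [0.3983, -0.1334, 0.2739]
tool_rot: [-3.141, 0.0, 1.571]
force: [2.0, -0.5, -1.2]
grip_width: 0.0287
finger_force: 59.7
```

{"name": "move_arm", "arguments": {
  "gripper": [0.2,0.2,0.2,0.2,0.2,0.2,0.2,0.2],
  "linear": [
    [-2.9,3.8,0],
    [-2.9,3.8,0],
    [-2.9,3.8,0],
    [-2.9,3.8,0],
    [-2.9,3.8,0],
    [0,0,4.9],
    [0,0,4.9],
    [0,0,3.5]
  ],
  "twist": [0,0,0,0,0,0,0,0]
}}

```text
clock: 11.6
position: [0.5877, -0.2756, 0.137]
tool_rot: [-3.138, -0.002, 1.572]
force: [-0.1, -0.1, -0.5]
grip_width: 0.0286
finger_force: 59.7
```

```bash
python3 -c "
from m import *
to(.59,-.2757,.095,90)"
```

```text
t11.6 p [ 0.5877 -0.2756  0.137 ] rpy [-1.798e+02 -1.000e-01  9.010e+01] F [-0.1 -0.1 -0.5] w0.0286 ff59.7 q [ 0.68  0.71 -0.52  1.59  0.41  0.96  0.02]
shift cm if translate first: [-0.01  0.23  4.2 ] rows>=1 then twist 0.1 | if twist first: [-0.01  0.23  4.2 ]
```

{"name": "move_arm", "arguments": {
  "gripper": [0.2,0.2,0.2,0.2,0.2,0.2],
  "linear": [
    [0,0.2,2],
    [0,0,1.5],
    [0,0,0.6],
    [0,0,0.4],
    [0,0,0.3],
    [0,0,0.2]
  ],
  "twist": [0,0,0,0,0,0]
}}

```text
clock: 12.2
position: [0.5915, -0.2764, 0.0919]
tool_rot: [3.141, 0.001, 1.571]
force: [0.4, 0.5, -0.5]
grip_width: 0.0283
finger_force: 59.7
```

{"name": "move_arm", "arguments": {
  "gripper": [0.2,0.2,0.2,0.2],
  "linear": [
    [0,0,0.3],
    [0,0,0.2],
    [0,0,0.2],
    [0,0,0]
  ],
  "twist": [0,0,0,0]
}}

```text
clock: 12.6
position: [0.5921, -0.2776, 0.0874]
tool_rot: [3.139, 0.003, 1.571]
force: [-12.0, -0.6, 38.8]
grip_width: 0.0283
finger_force: 67.0
```

{"name": "move_arm", "arguments": {
  "gripper": [0.2,0.2,0.2,0.2,0.2,0.2],
  "linear": [
    [0,0,-0.4],
    [0.15,-0.2,0],
    [0,0,0.2],
    [0,0,0.2],
    [0.1,0,0],
    [0,0,0]
  ],
  "twist": [0,0,0,0,0,0]
}}

```text
clock: 13.2
position: [0.5897, -0.2744, 0.0876]
tool_rot: [3.14, 0.002, 1.571]
force: [-17.7, 2.7, 54.5]
grip_width: 0.0287
finger_force: 69.2
```

```bash
python3 - <<'E'
from m import *
st()
s=grab('scene')
cv2.imwrite('pics/c6.png',crop(s,315,90,120,120,500,500))
E
```

```text
t13.2 p [ 0.5897 -0.2744  0.0876] rpy [1.799e+02 1.000e-01 9.000e+01] F [-17.7   2.7  54.5] w0.0287 ff69.2 q [ 0.66  0.77 -0.49  1.62  0.45  0.86 -0.01]
```

View pics/c6.png

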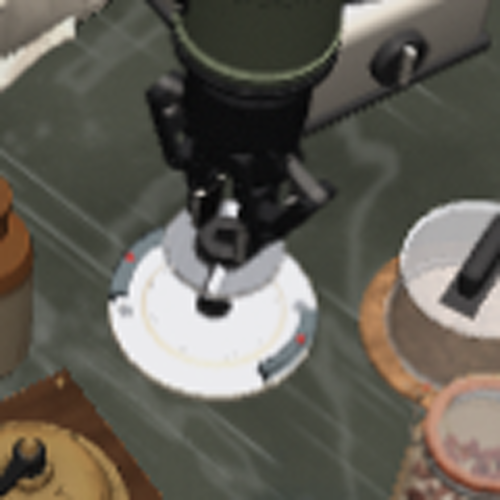

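The disc rests on the stem's tip (tip near (215,300) showing beneath it), and pressing with 50 N while well aligned did not let it drop. Disc C therefore goes into the tin.

{"name": "move_arm", "arguments": {
  "gripper": [0.2,0.2,0.2,0.2,0.2,0.2,0.2,0.2],
  "linear": [
    [0,0,-1.5],
    [0,0,-4.8],
    [0,0,-4.8],
    [0,0,-4.8],
    [0,0,-4.8],
    [2.9,-3.2,0],
    [2.9,-3.2,0],
    [2.9,-3.2,0]
  ],
  "twist": [0,0,0,0,0,0,0,0]
}}

```text
clock: 14.05
position: [0.4917, -0.1856, 0.291]
tool_rot: [-3.141, -0.0, 1.571]
force: [1.6, 0.6, -0.6]
grip_width: 0.0289
finger_force: 61.1
```

{"name": "move_arm", "arguments": {
  "gripper": [0.2,0.2,0.2,0.2,0.2,0.2,0.2,0.2],
  "linear": [
    [2.9,-3.2,0],
    [2.9,-3.2,0],
    [2.9,-3.2,0],
    [4.9,0.5,0],
    [4.9,0.5,0],
    [4.9,0.5,0],
    [4.9,0.5,0],
    [0,0,0]
  ],
  "twist": [0,0,0,0,0,0,0,0]
}}

```text
clock: 14.85
position: [0.4166, 0.1022, 0.2916]
tool_rot: [3.141, -0.002, 1.579]
force: [-0.6, -1.2, -0.5]
grip_width: 0.0287
finger_force: 61.0
```

{"name": "move_arm", "arguments": {
  "gripper": [0.2,0.2,0.2,0.2,0.2,0.2,0.2],
  "linear": [
    [4.2,1.5,0],
    [4.2,1.5,0],
    [4.2,1.5,0],
    [4.2,1.5,0],
    [4.2,1.5,0],
    [4.2,1.5,0],
    [4.2,1.5,0]
  ],
  "twist": [0,0,0,0,0,0,0]
}}

```text
clock: 15.55
position: [0.5221, 0.3918, 0.2907]
tool_rot: [-3.141, 0.001, 1.571]
force: [0.2, -1.3, 0.7]
grip_width: 0.0285
finger_force: 61.0
```

```bash
python3 -c "
from m import *
to(.5415,.433,.05,90)"
```

```text
t15.6 p [0.5221 0.3918 0.2907] rpy [-180.    0.   90.] F [ 0.2 -1.3  0.7] w0.0285 ff61.0 q [-0.25  0.62 -0.8   1.42  0.45  1.29 -1.08]
shift cm if translate first: [ 4.12  1.95 24.07] rows>=5 then twist 0.0 | if twist first: [ 4.12  1.94 24.07]
```

{"name": "move_arm", "arguments": {
  "gripper": [0.2,0.2,0.2,0.2,0.2,0.2,0.2,0.2],
  "linear": [
    [4.1,1.9,0],
    [0,0,4.9],
    [0,0,4.9],
    [0,0,4.9],
    [0,0,4.9],
    [0,0,3.9],
    [0,0,1.5],
    [0,0,1]
  ],
  "twist": [0,0,0,0,0,0,0,0]
}}

```text
clock: 16.35
position: [0.5404, 0.4312, 0.0305]
tool_rot: [-3.141, 0.0, 1.572]
force: [-0.1, 0.9, -0.5]
grip_width: 0.0289
finger_force: 61.0
```

{"name": "move_arm", "arguments": {
  "gripper": [0.2,0.2],
  "linear": [
    [0,0,0.4],
    [0,0,0]
  ],
  "twist": [0,0]
}}

```text
clock: 16.55
position: [0.5412, 0.4317, 0.0285]
tool_rot: [3.141, -0.001, 1.571]
force: [0.1, 0.2, -0.1]
grip_width: 0.0287
finger_force: 61.0
```

{"name": "move_arm", "arguments": {
  "gripper": [0.2,0.2,0.2],
  "linear": [
    [0,0,0.5],
    [0,0,0.3],
    [0,0,0]
  ],
  "twist": [0,0,0]
}}

```text
clock: 16.85
position: [0.5408, 0.4311, 0.0194]
tool_rot: [3.141, 0.0, 1.571]
force: [-0.3, -0.1, -0.7]
grip_width: 0.0287
finger_force: 61.0
```

{"name": "move_arm", "arguments": {
  "gripper": [0.5,0.6,0.6,0.6,0.6,0.6,0.6,0.6],
  "linear": [
    [0,0,0],
    [0,0,0],
    [0,0,-0.5],
    [0,0,-2],
    [0,0,-4],
    [0,0,-4.9],
    [0,0,-4.9],
    [0,0,-4.9]
  ],
  "twist": [0,0,0,0,0,0,0,0]
}}

```text
clock: 17.65
position: [0.5403, 0.4312, 0.2353]
tool_rot: [3.141, -0.001, 1.572]
force: [0.6, -0.1, 0.3]
grip_width: 0.0515
finger_force: 0.0
```

```bash
python3 - <<'E'
from m import *
s=grab('scene');t=grab('top')
cv2.imwrite('pics/c7.png',np.hstack([crop(s,130,250,200,130,600,390),crop(t,135,195,150,130,200,390)]))
for n,a,b in (('A',(213.2,320.7),(208.8,230)),('B',(279,295.5),(266.5,254.3))):
    ca,ea=disc(s,a,22);cb,eb=disc(t,b,19)
    print(n,np.round(ca,1),np.round(cb,1),onz(s,*ca,.006)[:2],onz(t,*cb,.006)[:2])
to(.545,.3195,.06,90)
E
```

```text
A [214.1 321.9] [208. 230.] [0.5442233  0.32074984] [0.54709268 0.31961418]
B [278.7 295. ] [266. 254.] [0.48388147 0.163799  ] [0.48604337 0.16069171]
t17.8 p [0.5418 0.4335 0.2403] rpy [179.6  -0.4  90. ] F [-0.5  1.  -0.4] w0.0514 ff0.0 q [-0.32  0.72 -0.77  1.37  0.51  1.24 -1.12]
shift cm if translate first: [-11.4    0.31  18.03] rows>=5 then twist 0.0 | if twist first: [-11.4    0.32  18.03]
```

View pics/c7.png

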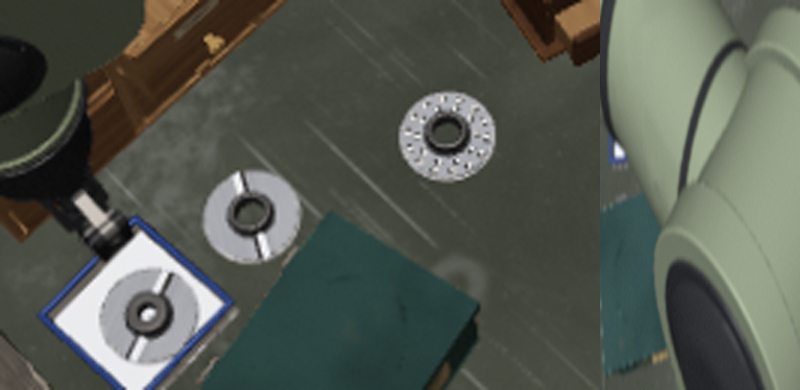

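Disc C lies flat in the tin at (148,315); discs A (252,215) and B (447,135) have not moved and both show wide bores. Picking A.

{"name": "move_arm", "arguments": {
  "gripper": [0.6,0.6,0.6,0.6,0.6,0.6,0.6],
  "linear": [
    [-3.8,0.1,0],
    [-3.8,0.1,0],
    [-3.8,0.1,0],
    [0,0,4.9],
    [0,0,4.9],
    [0,0,4.9],
    [0,0,3]
  ],
  "twist": [0,0,0,0,0,0,0]
}}

```text
clock: 18.45
position: [0.5431, 0.3165, 0.0526]
tool_rot: [-3.14, 0.001, 1.572]
force: [0.7, -1.2, 0.1]
grip_width: 0.0514
finger_force: 0.0
```

```bash
python3 -c "
from m import *
to(.5453,.3196,.012,90)"
```

```text
t18.4 p [0.5431 0.3165 0.0526] rpy [-1.799e+02  1.000e-01  9.000e+01] F [ 0.7 -1.2  0.1] w0.0514 ff0.0 q [-0.19  0.84 -0.67  1.68  0.66  0.86 -1.15]
shift cm if translate first: [0.31 0.22 4.06] rows>=1 then twist 0.0 | if twist first: [0.31 0.22 4.06]
```

{"name": "move_arm", "arguments": {
  "gripper": [0.6,0.6,0.6,0.6,0.6],
  "linear": [
    [0.25,0.15,1.6],
    [0,0,1],
    [0,0,0.6],
    [0,0,0.4],
    [0,0,0]
  ],
  "twist": [0,0,0,0,0]
}}

```text
clock: 18.95
position: [0.5457, 0.3199, 0.019]
tool_rot: [3.141, -0.0, 1.571]
force: [-0.7, 0.5, 0.4]
grip_width: 0.0512
finger_force: 0.0
```

```bash
python3 -c "
from m import *
to(.5453,.3196,.012,90)"
```

```text
t18.9 p [0.5457 0.3199 0.019 ] rpy [180.  -0.  90.] F [-0.7  0.5  0.4] w0.0512 ff0.0 q [-0.21  0.89 -0.64  1.68  0.7   0.81 -1.17]
shift cm if translate first: [-0.03 -0.04  0.7 ] rows>=1 then twist 0.0 | if twist first: [-0.03 -0.04  0.7 ]
```

{"name": "move_arm", "arguments": {
  "gripper": [0.6,0.2,0.2,0.2,0.2,0.2,0.2,0.2],
  "linear": [
    [0,0,0.5],
    [0,0,0],
    [0,0,0],
    [0,0,0],
    [0,0,0],
    [0,0,-0.5],
    [0,0,-2],
    [0,0,-4]
  ],
  "twist": [0,0,0,0,0,0,0,0]
}}

```text
clock: 19.75
position: [0.5441, 0.3191, 0.0781]
tool_rot: [-3.138, 0.002, 1.572]
force: [0.3, -0.1, 0.2]
grip_width: 0.0291
finger_force: 59.5
```

```bash
python3 -c "
from m import *
to(.48,.12,.29,90)"
```

```text
t19.8 p [0.5441 0.3191 0.0781] rpy [-1.798e+02  1.000e-01  9.010e+01] F [ 0.3 -0.1  0.2] w0.0291 ff59.5 q [-0.18  0.81 -0.69  1.67  0.63  0.9  -1.12]
shift cm if translate first: [-19.9   -6.44 -21.19] rows>=7 then twist 0.1 | if twist first: [-19.91  -6.41 -21.19]
```

{"name": "move_arm", "arguments": {
  "gripper": [0.2,0.2,0.2,0.2,0.2,0.2,0.2,0.2],
  "linear": [
    [0,0,-4.9],
    [0,0,-4.9],
    [0,0,-4.9],
    [0,0,-4.9],
    [-4.4,-2.4,0],
    [-4.4,-2.4,0],
    [-4.4,-2.4,0],
    [-4.4,-2.4,0]
  ],
  "twist": [0,0,0,0,0,0,0,0]
}}

```text
clock: 20.55
position: [0.4481, 0.1427, 0.2752]
tool_rot: [3.141, 0.001, 1.572]
force: [0.8, -1.4, -1.0]
grip_width: 0.0288
finger_force: 59.5
```

{"name": "move_arm", "arguments": {
  "gripper": [0.2,0.2,0.2,0.2,0.2,0.2,0.2,0.2],
  "linear": [
    [-4.4,-2.4,0],
    [-4.9,-0.5,0],
    [-4.9,-0.5,0],
    [-4.9,-0.5,0],
    [-4.9,-0.5,0],
    [-2.9,3.2,0],
    [-2.9,3.2,0],
    [-2.9,3.2,0]
  ],
  "twist": [0,0,0,0,0,0,0,0]
}}

```text
clock: 21.35
position: [0.5027, -0.1841, 0.2758]
tool_rot: [3.141, 0.001, 1.571]
force: [-0.0, 1.1, -0.2]
grip_width: 0.0292
finger_force: 59.6
```

```bash
python3 -c "
from m import *
to(.59,-.2745,.11,90)"
```

```text
t21.4 p [ 0.5027 -0.1841  0.2758] rpy [1.799e+02 1.000e-01 9.000e+01] F [-0.   1.1 -0.2] w0.0292 ff59.6 q [ 0.8   0.41 -0.74  1.76  0.31  1.09 -0.05]
shift cm if translate first: [-9.04  8.72 16.58] rows>=5 then twist 0.0 | if twist first: [-9.04  8.73 16.58]
```

{"name": "move_arm", "arguments": {
  "gripper": [0.2,0.2,0.2,0.2,0.2,0.2,0.2,0.2],
  "linear": [
    [-3,2.9,0],
    [-3,2.9,0],
    [-3,2.9,0],
    [0,0,4.9],
    [0,0,4.9],
    [0,0,4.9],
    [0,0,1.5],
    [0,0,0]
  ],
  "twist": [0,0,0,0,0,0,0,0]
}}

```text
clock: 22.15
position: [0.5885, -0.2723, 0.1121]
tool_rot: [-3.14, -0.001, 1.572]
force: [0.1, -0.5, -0.4]
grip_width: 0.0286
finger_force: 59.6
```

```bash
python3 -c "
from m import *
to(.59,-.2745,.095,90)"
```

```text
t22.1 p [ 0.5885 -0.2723  0.1121] rpy [-1.799e+02 -1.000e-01  9.010e+01] F [ 0.1 -0.5 -0.4] w0.0286 ff59.6 q [ 0.73  0.76 -0.61  1.6   0.51  0.94 -0.06]
shift cm if translate first: [-0.22  0.15  1.71] rows>=1 then twist 0.1 | if twist first: [-0.22  0.15  1.71]
```

{"name": "move_arm", "arguments": {
  "gripper": [0.2,0.2,0.2,0.2,0.2,0.2,0.2],
  "linear": [
    [-0.2,0.15,0],
    [0,0,1.2],
    [0,0,0.5],
    [0,0,0.4],
    [0,0,0.4],
    [0,0,0.2],
    [0,0,0]
  ],
  "twist": [0,0,0,0,0,0,0]
}}

```text
clock: 22.85
position: [0.5904, -0.2746, 0.0851]
tool_rot: [-3.141, -0.0, 1.572]
force: [-0.2, -0.2, -0.6]
grip_width: 0.029
finger_force: 59.7
```

{"name": "move_arm", "arguments": {
  "gripper": [0.2,0.2,0.2,0.2,0.2,0.2,0.2],
  "linear": [
    [0,0,0.5],
    [0,0,0.7],
    [0,0,0.8],
    [0,0,0.8],
    [0,0,0.8],
    [0,0,0.6],
    [0,0,0]
  ],
  "twist": [0,0,0,0,0,0,0]
}}

```text
clock: 23.55
position: [0.5901, -0.2745, 0.0422]
tool_rot: [-3.14, -0.001, 1.572]
force: [-0.9, 0.7, -1.1]
grip_width: 0.0288
finger_force: 59.6
```

{"name": "move_arm", "arguments": {
  "gripper": [0.2,0.2,0.6,0.6,0.6,0.6,0.6,0.6],
  "linear": [
    [0,0,0.4],
    [0,0,0],
    [0,0,0],
    [0,0,0],
    [0,0,-1],
    [0,0,-4],
    [0,0,-4.9],
    [0,0,-4.9]
  ],
  "twist": [0,0,0,0,0,0,0,0]
}}

```text
clock: 24.35
position: [0.5903, -0.2744, 0.1898]
tool_rot: [3.142, -0.0, 1.572]
force: [0.3, -1.7, 0.6]
grip_width: 0.0509
finger_force: 0.0
```

```bash
python3 -c "
from m import *
to(.40,-.1,.28,90)
s=grab('scene');t=grab('top')
ca,ea=disc(s,(279,295.5),22);cb,eb=disc(t,(266.5,254.3),19)
print(ca,ea,cb,eb,onz(s,*ca,.006)[:2],onz(t,*cb,.006)[:2])
cv2.imwrite('pics/c8.png',np.hstack([crop(s,315,100,110,110,400,400),crop(s,230,250,110,110,400,400)]))
"
```

```text
t24.4 p [ 0.5903 -0.2744  0.1898] rpy [180.   -0.   90.1] F [ 0.3 -1.7  0.6] w0.0509 ff0.0 q [ 0.75  0.68 -0.65  1.54  0.45  1.07 -0.01]
shift cm if translate first: [ 17.46 -19.01  -9.02] rows>=6 then twist 0.1 | if twist first: [ 17.44 -19.03  -9.02]
(278.67776107788086, 295.0447006225586) (29.763427734375, 31.854389190673828) (266.13611793518066, 254.59380531311035) (30.190296173095703, 31.130664825439453) [0.48380066 0.16384803] [0.48445206 0.16025686]
```

View pics/c8.png

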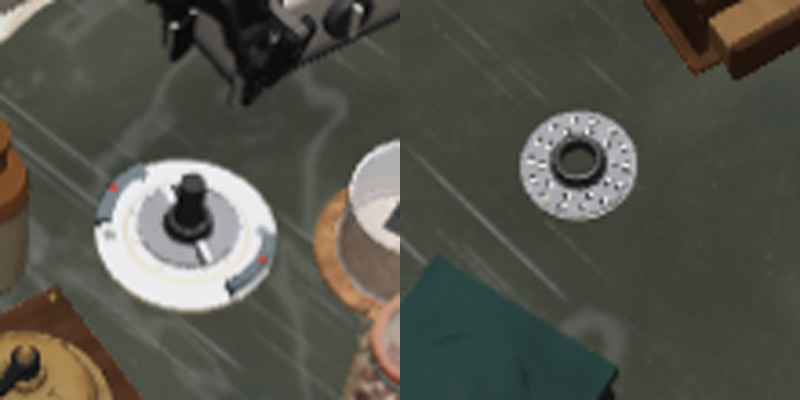

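Disc A sits down on the boss with the stem through it (190,215); disc B is unchanged at (580,160). Fetching B.

{"name": "move_arm", "arguments": {
  "gripper": [0.6,0.6,0.6,0.6,0.6,0.6,0.6,0.6],
  "linear": [
    [0,0,-4.5],
    [0,0,-4.5],
    [2.9,-3.2,0],
    [2.9,-3.2,0],
    [2.9,-3.2,0],
    [2.9,-3.2,0],
    [2.9,-3.2,0],
    [2.9,-3.2,0]
  ],
  "twist": [0,0,0,0,0,0,0,0]
}}

```text
clock: 25.25
position: [0.3969, -0.0997, 0.2777]
tool_rot: [3.141, 0.001, 1.571]
force: [1.5, 0.8, 1.1]
grip_width: 0.0515
finger_force: 0.0
```

{"name": "move_arm", "arguments": {
  "gripper": [0.6,0.6,0.6,0.6,0.6,0.6,0.6],
  "linear": [
    [4.4,1.4,0],
    [4.4,1.4,0],
    [4.4,1.4,0],
    [4.4,1.4,0],
    [4.4,1.4,0],
    [4.4,1.4,0],
    [0,0,4]
  ],
  "twist": [0,0,0,0,0,0,0]
}}

```text
clock: 25.95
position: [0.4844, 0.1704, 0.2409]
tool_rot: [3.134, -0.005, 1.577]
force: [0.7, -1.3, -1.3]
grip_width: 0.0513
finger_force: 0.0
```

```bash
python3 -c "
from m import *
to(.4841,.162,.05,90)"
```

```text
t25.9 p [0.4844 0.1704 0.2409] rpy [179.6  -0.3  90.4] F [ 0.7 -1.3 -1.3] w0.0513 ff0.0 q [ 0.21  0.45 -0.88  1.85  0.4   1.02 -0.83]
shift cm if translate first: [-0.84 -0.03 19.09] rows>=4 then twist 0.4 | if twist first: [-0.84 -0.03 19.09]
```

{"name": "move_arm", "arguments": {
  "gripper": [0.6,0.6,0.6,0.6,0.6,0.6],
  "linear": [
    [0,0,4.6],
    [0,0,4.6],
    [0,0,4.6],
    [0,0,4],
    [0,0,0.5],
    [0,0,0]
  ],
  "twist": [0,0,0,0,0,0]
}}

```text
clock: 26.55
position: [0.4822, 0.1636, 0.055]
tool_rot: [-3.141, 0.0, 1.572]
force: [0.7, 0.6, 1.0]
grip_width: 0.051
finger_force: 0.0
```

```bash
python3 -c "
from m import *
to(.4841,.162,.014,90)"
```

```text
t26.6 p [0.4822 0.1636 0.055 ] rpy [-180.     0.    90.1] F [0.7 0.6 1. ] w0.0510 ff0.0 q [ 0.05  0.7  -0.67  2.    0.7   0.68 -1.07]
shift cm if translate first: [-0.16  0.19  4.1 ] rows>=1 then twist 0.1 | if twist first: [-0.16  0.19  4.1 ]
```

{"name": "move_arm", "arguments": {
  "gripper": [0.6,0.6,0.6,0.6,0.6],
  "linear": [
    [-0.15,0.2,1.5],
    [0,0,1.3],
    [0,0,0.8],
    [0,0,0.3],
    [0,0,0]
  ],
  "twist": [0,0,0,0,0]
}}

```text
clock: 27.05
position: [0.4841, 0.1618, 0.0152]
tool_rot: [-3.141, 0.0, 1.572]
force: [-0.6, -0.4, 0.1]
grip_width: 0.0512
finger_force: 0.0
```

```bash
python3 -c "
from m import *
to(.4841,.162,.014,90)"
```

```text
t27.1 p [0.4841 0.1618 0.0152] rpy [-180.     0.    90.1] F [-0.6 -0.4  0.1] w0.0512 ff0.0 q [ 0.01  0.76 -0.61  2.01  0.77  0.61 -1.13]
shift cm if translate first: [0.02 0.   0.12] rows>=1 then twist 0.1 | if twist first: [0.02 0.   0.12]
```

{"name": "move_arm", "arguments": {
  "gripper": [0.2,0.2,0.2,0.2,0.2,0.2,0.2,0.2],
  "linear": [
    [0,0,0],
    [0,0,0],
    [0,0,0],
    [0,0,0],
    [0,0,-0.5],
    [0,0,-2],
    [0,0,-4.5],
    [0,0,-4.9]
  ],
  "twist": [0,0,0,0,0,0,0,0]
}}

```text
clock: 27.85
position: [0.4833, 0.1617, 0.1354]
tool_rot: [-3.139, 0.0, 1.572]
force: [0.8, -1.2, 0.1]
grip_width: 0.0273
finger_force: 59.2
```

```bash
python3 -c "
from m import *
to(.40,-.1,.29,90)"
```

```text
t27.9 p [0.4833 0.1617 0.1354] rpy [-179.9    0.    90.1] F [ 0.8 -1.2  0.1] w0.0273 ff59.2 q [ 0.14  0.58 -0.78  1.96  0.55  0.83 -0.95]
shift cm if translate first: [-26.16  -8.37 -15.46] rows>=7 then twist 0.1 | if twist first: [-26.17  -8.33 -15.46]
```

{"name": "move_arm", "arguments": {
  "gripper": [0.2,0.2,0.2,0.2,0.2,0.2,0.2,0.2],
  "linear": [
    [0,0,-4.9],
    [0,0,-4.9],
    [0,0,-4.9],
    [-4.4,-1.4,0],
    [-4.4,-1.4,0],
    [-4.4,-1.4,0],
    [-4.4,-1.4,0],
    [-4.4,-1.4,0]
  ],
  "twist": [0,0,0,0,0,0,0,0]
}}

```text
clock: 28.65
position: [0.4133, -0.0599, 0.2817]
tool_rot: [3.141, 0.001, 1.572]
force: [1.6, -0.5, 0.0]
grip_width: 0.0274
finger_force: 59.3
```

{"name": "move_arm", "arguments": {
  "gripper": [0.2,0.2,0.2,0.2,0.2,0.2,0.2,0.2],
  "linear": [
    [-4.4,-1.4,0],
    [-2.9,3.2,0],
    [-2.9,3.2,0],
    [-2.9,3.2,0],
    [-2.9,3.2,0],
    [-2.9,3.2,0],
    [-2.9,3.2,0],
    [0,0,0]
  ],
  "twist": [0,0,0,0,0,0,0,0]
}}

```text
clock: 29.45
position: [0.5943, -0.2794, 0.2799]
tool_rot: [-3.141, -0.001, 1.568]
force: [-1.4, 0.5, -1.0]
grip_width: 0.0273
finger_force: 59.4
```

```bash
python3 -c "
from m import *
to(.59,-.2745,.11,90)"
```

```text
t29.4 p [ 0.5943 -0.2794  0.2799] rpy [-1.80e+02 -1.00e-01  8.99e+01] F [-1.4  0.5 -1. ] w0.0273 ff59.4 q [ 0.79  0.62 -0.73  1.42  0.42  1.26  0.03]
shift cm if translate first: [ 0.49 -0.43 16.99] rows>=4 then twist -0.1 | if twist first: [ 0.49 -0.43 16.99]
```

{"name": "move_arm", "arguments": {
  "gripper": [0.2,0.2,0.2,0.2,0.2,0.2],
  "linear": [
    [0.4,-0.3,0],
    [0,0,4.9],
    [0,0,4.9],
    [0,0,4.9],
    [0,0,1.5],
    [0,0,0]
  ],
  "twist": [0,0,0,0,0,0]
}}

```text
clock: 30.05
position: [0.5885, -0.2713, 0.1188]
tool_rot: [-3.139, -0.001, 1.572]
force: [-0.8, 0.1, 0.1]
grip_width: 0.0273
finger_force: 59.4
```

```bash
python3 -c "
from m import *
to(.59,-.2745,.085,90)"
```

```text
t30.1 p [ 0.5885 -0.2713  0.1188] rpy [-1.799e+02 -1.000e-01  9.010e+01] F [-0.8  0.1  0.1] w0.0273 ff59.4 q [ 0.75  0.77 -0.66  1.6   0.54  0.97 -0.08]
shift cm if translate first: [-0.32  0.15  3.38] rows>=1 then twist 0.1 | if twist first: [-0.32  0.15  3.38]
```

{"name": "move_arm", "arguments": {
  "gripper": [0.2,0.2,0.2,0.2,0.2,0.2,0.2,0.2],
  "linear": [
    [-0.3,0.1,0],
    [0,0,1.2],
    [0,0,0.6],
    [0,0,0.5],
    [0,0,0.4],
    [0,0,0.4],
    [0,0,0.2],
    [0,0,0]
  ],
  "twist": [0,0,0,0,0,0,0,0]
}}

```text
clock: 30.85
position: [0.5904, -0.2751, 0.086]
tool_rot: [-3.141, -0.0, 1.571]
force: [-0.0, -0.1, 0.2]
grip_width: 0.0271
finger_force: 59.4
```

{"name": "move_arm", "arguments": {
  "gripper": [0.2,0.2,0.2,0.2,0.2,0.2,0.2],
  "linear": [
    [0,0,0.3],
    [0,0,0.3],
    [0,0,0.5],
    [0,0,0.6],
    [0,0,0.5],
    [0,0,0.3],
    [0,0,0]
  ],
  "twist": [0,0,0,0,0,0,0]
}}

```text
clock: 31.55
position: [0.5903, -0.2751, 0.0607]
tool_rot: [-3.141, -0.0, 1.572]
force: [0.1, 0.3, -1.1]
grip_width: 0.0275
finger_force: 59.4
```

{"name": "move_arm", "arguments": {
  "gripper": [0.2,0.2,0.6,0.6,0.6,0.6,0.6,0.6],
  "linear": [
    [0,0,0.35],
    [0,0,0],
    [0,0,0],
    [0,0,0],
    [0,0,-1],
    [0,0,-4],
    [0,0,-4.9],
    [0,0,-4.9]
  ],
  "twist": [0,0,0,0,0,0,0,0]
}}

```text
clock: 32.35
position: [0.5902, -0.2749, 0.2083]
tool_rot: [-3.142, -0.0, 1.572]
force: [0.2, -0.8, -0.5]
grip_width: 0.0514
finger_force: 0.0
```

```bash
python3 -c "
from m import *
to(.462,-.384,.22,102)
s=grab('scene','s9.png')
cv2.imwrite('pics/c9.png',np.hstack([crop(s,335,110,110,110,400,400),crop(s,130,270,110,110,400,400)]))
"
```

```text
t32.4 p [ 0.5902 -0.2749  0.2083] rpy [-180.    -0.    90.1] F [ 0.2 -0.8 -0.5] w0.0514 ff0.0 q [ 0.78  0.67 -0.71  1.52  0.46  1.12 -0.02]
shift cm if translate first: [-10.9  -12.83  -1.17] rows>=4 then twist -11.9 | if twist first: [ -8.01 -14.81  -1.17]
```

View pics/c9.png

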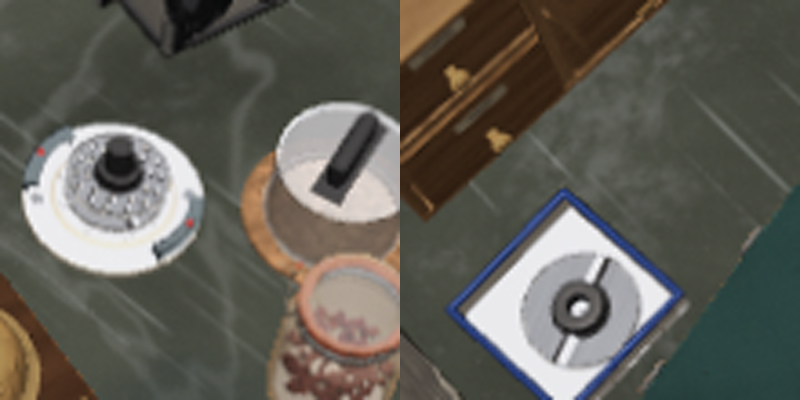

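Both wide discs are stacked on the stem, left crop (118,185), and the small-bore one lies in the tin, right crop (580,305). Next: fetch the cover.

{"name": "move_arm", "arguments": {
  "gripper": [0.6,0.6,0.6,0.6,0.6,0.6,0.6,0.6],
  "linear": [
    [0,0,0],
    [0,0,0],
    [-1.92,-3.7,0],
    [-1.92,-3.7,0],
    [-1.92,-3.7,0],
    [-1.92,-3.7,0],
    [0,0,4.5],
    [0,0,0]
  ],
  "twist": [-6,-6,0,0,0,0,0,0]
}}

```text
clock: 33.2
position: [0.459, -0.3812, 0.1578]
tool_rot: [-3.138, -0.004, 1.779]
force: [-0.8, -0.3, -0.2]
grip_width: 0.0513
finger_force: 0.0
```

```bash
python3 - <<'E'
from m import *
to(.4612,-.3808,.086,102)
E
```

```text
t33.2 p [ 0.459  -0.3812  0.1578] rpy [-179.8   -0.2  101.9] F [-0.8 -0.3 -0.2] w0.0513 ff0.0 q [ 1.09  0.66 -0.74  1.71  0.52  0.98  0.36]
shift cm if translate first: [-0.01  0.23  7.18] rows>=2 then twist -0.1 | if twist first: [-0.01  0.23  7.18]
```

{"name": "move_arm", "arguments": {
  "gripper": [0.6,0.6,0.6,0.6,0.6,0.6],
  "linear": [
    [0,0.2,3],
    [0,0,2],
    [0,0,1],
    [0,0,0.5],
    [0,0,0],
    [0,0,0]
  ],
  "twist": [0,0,0,0,0,0]
}}

```text
clock: 33.8
position: [0.4644, -0.3808, 0.0969]
tool_rot: [3.141, 0.001, 1.781]
force: [-0.2, -0.5, 0.3]
grip_width: 0.0509
finger_force: 0.0
```

```bash
python3 - <<'E'
from m import *
to(.4612,-.3808,.0875,102)
E
```

```text
t33.8 p [ 0.4644 -0.3808  0.0969] rpy [180.    0.  102.1] F [-0.2 -0.5  0.3] w0.0509 ff0.0 q [ 1.05  0.74 -0.69  1.75  0.6   0.87  0.3 ]
shift cm if translate first: [ 0.07 -0.31  0.94] rows>=1 then twist 0.1 | if twist first: [ 0.07 -0.31  0.94]
```

{"name": "move_arm", "arguments": {
  "gripper": [0.6,0.6,0,0,0,0,0,0],
  "linear": [
    [0,-0.3,0.8],
    [0,0,0],
    [0,0,0],
    [0,0,0],
    [0,0,0],
    [0,0,0],
    [0,0,0],
    [0,0,-0.5]
  ],
  "twist": [0,0,0,0,0,0,0,0],
  "squeeze": 90
}}

```text
clock: 34.6
position: [0.4604, -0.3812, 0.0924]
tool_rot: [-3.141, -0.001, 1.781]
force: [0.1, 0.3, -1.4]
grip_width: 0.0119
finger_force: 89.2
```

{"name": "move_arm", "arguments": {
  "gripper": [0,0,0,0],
  "linear": [
    [0,0,-1.5],
    [0,0,-4],
    [0,0,-4.5],
    [0,0,0]
  ],
  "twist": [0,0,0,0]
}}

```text
clock: 35.0
position: [0.463, -0.3823, 0.1992]
tool_rot: [3.137, 0.006, 1.781]
force: [0.5, 0.1, -2.2]
grip_width: 0.0115
finger_force: 89.3
```

```bash
python3 - <<'E'
from m import *
to(.590,-.2745,.19,102)
E
```

```text
t35.0 p [ 0.463  -0.3823  0.1992] rpy [179.7   0.3 102. ] F [ 0.5  0.1 -2.2] w0.0115 ff89.3 q [ 1.11  0.62 -0.77  1.68  0.49  1.04  0.39]
shift cm if translate first: [ 7.9  14.67  0.92] rows>=4 then twist 0.0 | if twist first: [ 7.91 14.66  0.92]
```

{"name": "move_arm", "arguments": {
  "gripper": [0,0,0,0,0,0,0],
  "linear": [
    [1.98,3.67,0],
    [1.98,3.67,0],
    [1.98,3.67,0],
    [1.98,3.67,0],
    [0,0,2],
    [0,0,0],
    [0,0,0]
  ],
  "twist": [0,0,0,0,0,0,0]
}}

```text
clock: 35.7
position: [0.5871, -0.274, 0.173]
tool_rot: [-3.14, -0.0, 1.78]
force: [-0.2, 0.4, -2.5]
grip_width: 0.0116
finger_force: 89.1
```

```bash
python3 - <<'E'
from m import *
to(.590,-.2745,.16,102)
s=grab('scene')
cv2.imwrite('pics/c10.png',crop(s,315,90,120,120,500,500))
E
```

```text
t35.7 p [ 0.5871 -0.274   0.173 ] rpy [-179.9   -0.   102. ] F [-0.2  0.4 -2.5] w0.0116 ff89.1 q [ 0.8   0.72 -0.74  1.56  0.53  1.07  0.14]
shift cm if translate first: [-0.11  0.27  1.3 ] rows>=1 then twist -0.0 | if twist first: [-0.11  0.27  1.3 ]
```

View pics/c10.png

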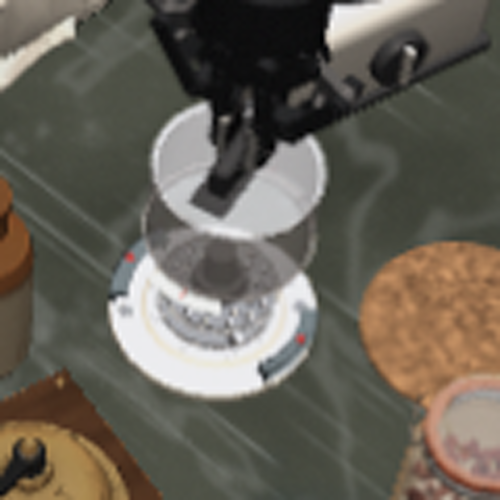

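The cover hangs over the stack, its tab's red dot at (183,292), between the claws (dots (130,257) and (302,338)). Lowering.

{"name": "move_arm", "arguments": {
  "gripper": [0,0,0,0,0,0],
  "linear": [
    [-0.1,0.25,0],
    [0,0,2],
    [0,0,2],
    [0,0,1],
    [0,0,0.3],
    [0,0,0]
  ],
  "twist": [0,0,0,0,0,0]
}}

```text
clock: 36.35
position: [0.5906, -0.274, 0.1202]
tool_rot: [3.141, -0.0, 1.781]
force: [0.1, -0.0, -1.9]
grip_width: 0.0116
finger_force: 89.2
```

```bash
python3 - <<'E'
from m import *
to(.590,-.2745,.09,102)
E
```

```text
t36.4 p [ 0.5906 -0.274   0.1202] rpy [180.  -0. 102.] F [ 0.1 -0.  -1.9] w0.0116 ff89.2 q [ 0.78  0.78 -0.7   1.59  0.58  0.99  0.11]
shift cm if translate first: [-0.04 -0.07  3.02] rows>=1 then twist 0.0 | if twist first: [-0.04 -0.07  3.02]
```

{"name": "move_arm", "arguments": {
  "gripper": [0,0,0,0,0,0],
  "linear": [
    [0,-0.05,0.6],
    [0,0,0.5],
    [0,0,0.5],
    [0,0,0.5],
    [0,0,0.3],
    [0,0,0]
  ],
  "twist": [0,0,0,0,0,0]
}}

```text
clock: 36.95
position: [0.5899, -0.2738, 0.0953]
tool_rot: [-3.141, -0.0, 1.781]
force: [-0.3, 0.6, -1.9]
grip_width: 0.0114
finger_force: 89.2
```

{"name": "move_arm", "arguments": {
  "gripper": [0,0,0,0,0],
  "linear": [
    [0,0,0.2],
    [0,0,0.2],
    [0,0,0.2],
    [0,0,0.1],
    [0,0,0]
  ],
  "twist": [0,0,0,0,0]
}}

```text
clock: 37.45
position: [0.5905, -0.2738, 0.0898]
tool_rot: [3.141, 0.001, 1.781]
force: [-1.4, 1.3, 11.6]
grip_width: 0.0117
finger_force: 91.1
```

{"name": "move_arm", "arguments": {
  "gripper": [0,0,0,0,0,0,0,0],
  "linear": [
    [0,0,0],
    [0,0,0],
    [0,0,0],
    [0,0,0],
    [0,0,0],
    [0,0,0],
    [0,0,0],
    [0,0,0]
  ],
  "twist": [4,6,6,6,6,4,4,0]
}}

```text
clock: 38.25
position: [0.5907, -0.2741, 0.0898]
tool_rot: [3.14, 0.0, 1.15]
force: [-0.6, -1.0, 8.6]
grip_width: 0.0118
finger_force: 90.8
```

```bash
python3 -c "
from m import *
st();print(monitor.observe()['moment'])"
```

```text
t38.2 p [ 0.5907 -0.2741  0.0898] rpy [179.9   0.   65.9] F [-0.6 -1.   8.6] w0.0118 ff90.8 q [ 0.68  0.78 -0.54  1.61  0.48  0.88 -0.46]
[ 0.0411342   0.37921462 -0.30079251]
```

{"name": "move_arm", "arguments": {
  "gripper": [0,0,0,0,0,0,0,0],
  "linear": [
    [0,0,0],
    [0,0,0],
    [0,0,0],
    [0,0,0],
    [0,0,0],
    [0,0,0],
    [0,0,0],
    [0,0,0]
  ],
  "twist": [6,7,7,7,7,7,5,0]
}}

```text
clock: 39.05
position: [0.5907, -0.2738, 0.0898]
tool_rot: [3.141, -0.001, 0.347]
force: [-1.1, 0.9, 9.3]
grip_width: 0.0116
finger_force: 91.0
```

```bash
python3 -c "
from m import *
st();print(monitor.observe()['moment'])"
```

```text
t39.0 p [ 0.5907 -0.2738  0.0898] rpy [ 1.799e+02 -1.000e-01  1.990e+01] F [-1.1  0.9  9.3] w0.0116 ff91.0 q [ 0.56  0.74 -0.34  1.62  0.31  0.83 -1.13]
[ 0.33883864  0.40194594 -0.39633411]
```

{"name": "move_arm", "arguments": {
  "gripper": [0,0,0,0,0,0],
  "linear": [
    [0,0,0],
    [0,0,0],
    [0,0,0],
    [0,0,0],
    [0,0,0],
    [0,0,0]
  ],
  "twist": [2,2,2,1,0.5,0]
}}

```text
clock: 39.65
position: [0.5906, -0.2739, 0.0898]
tool_rot: [3.141, -0.001, 0.219]
force: [-1.7, 0.2, 10.7]
grip_width: 0.0117
finger_force: 91.0
```

```bash
python3 -c "
from m import *
st();print(monitor.observe()['moment'])"
```

```text
t39.6 p [ 0.5906 -0.2739  0.0898] rpy [ 1.80e+02 -1.00e-01  1.25e+01] F [-1.7  0.2 10.7] w0.0117 ff91.0 q [ 0.54  0.74 -0.31  1.62  0.28  0.82 -1.24]
[0.27788243 0.57894896 0.34752076]
```

{"name": "move_arm", "arguments": {
  "gripper": [0,0,0],
  "linear": [
    [0,0,0],
    [0,0,0],
    [0,0,0]
  ],
  "twist": [1,0.5,0]
}}

```text
clock: 39.95
position: [0.5906, -0.2741, 0.0898]
tool_rot: [3.141, -0.001, 0.193]
force: [-3.4, -1.1, 10.5]
grip_width: 0.0113
finger_force: 91.1
```

```bash
python3 -c "
from m import *
st();print(monitor.observe()['moment'])"
```

```text
t40.0 p [ 0.5906 -0.2741  0.0898] rpy [ 1.799e+02 -1.000e-01  1.110e+01] F [-3.4 -1.1 10.5] w0.0113 ff91.1 q [ 0.54  0.74 -0.3   1.62  0.28  0.82 -1.26]
[0.12965601 0.52244117 0.45286781]
```

{"name": "move_arm", "arguments": {
  "gripper": [0,0,0.3,0.6,0.6,0.6,0.6,0.6],
  "linear": [
    [0,0,0],
    [0,0,-0.1],
    [0,0,0],
    [0,0,0],
    [0,0,-1],
    [0,0,-3],
    [0,0,-4.9],
    [0,0,-4.9]
  ],
  "twist": [-1,0,0,0,0,0,0,0]
}}

```text
clock: 40.75
position: [0.5896, -0.2736, 0.2298]
tool_rot: [-3.141, 0.0, 0.21]
force: [0.8, -0.4, -0.6]
grip_width: 0.0514
finger_force: 0.0
```

{"name": "move_arm", "arguments": {
  "gripper": [0.6,0.6,0.6,0.6,0.6,0.6],
  "linear": [
    [0,0,-4.9],
    [-4.5,0,0],
    [-4.5,0,0],
    [-4.5,0,0],
    [-3,3,0],
    [0,0,0]
  ],
  "twist": [0,0,0,0,0,0]
}}

```text
clock: 41.35
position: [0.4312, -0.3421, 0.2779]
tool_rot: [3.139, 0.001, 0.204]
force: [0.5, 0.1, -0.9]
grip_width: 0.0514
finger_force: 0.0
```

```bash
python3 - <<'E'
from m import *
st();s=grab('scene','s11.png');t=grab('top')
cv2.imwrite('pics/c11.png',np.hstack([crop(s,330,115,75,75,600,600)]))
for n,f,c,r in(('s',s,(368,147),17),('t',t,(435,213),16)):
    g=f['img'].max(2);yy,xx=np.nonzero(g<80);k=np.hypot(xx-c[0],yy-c[1])<r
    p=np.stack([xx[k],yy[k]],1).astype(np.float32)
    vx,vy,x0,y0=cv2.fitLine(p,cv2.DIST_L2,0,.01,.01).ravel()
    a=onz(f,x0-10*vx,y0-10*vy,.1);b=onz(f,x0+10*vx,y0+10*vy,.1);d=b-a
    print(n,k.sum(),(x0,y0),'bar angle',np.degrees(np.arctan2(d[1],d[0])),(a+b)/2)
    im=f['img'].astype(int)
    m=((im[...,0]>110)&(im[...,0]-im[...,1]>40)&(im[...,0]-im[...,2]>40)).astype(np.uint8)
    q,l,stt,ce=cv2.connectedComponentsWithStats(m)
    print([(np.round(cc,1).tolist(),int(z[4])) for cc,z in zip(ce[1:],stt[1:]) if z[4]<30 and np.hypot(*(cc-[c[0]-2,c[1]+10]))<38])
E
```

```text
t41.4 p [ 0.4312 -0.3421  0.2779] rpy [1.799e+02 1.000e-01 1.170e+01] F [ 0.5  0.1 -0.9] w0.0514 ff0.0 q [ 0.82  0.37 -0.34  1.73  0.14  1.06 -0.94]
s 233 (np.float32(368.17166), np.float32(145.3648)) bar angle -176.27215369322678 [ 0.5876034  -0.26751399  0.1       ]
[([345.5, 151.5], 4), ([386.7, 170.7], 3)]
t 51 (np.float32(434.88235), np.float32(213.05882)) bar angle -166.60989521141295 [ 0.58630312 -0.26879472  0.1       ]
[([435.5, 241.5], 4), ([447.5, 257.5], 4)]
```

View pics/c11.png

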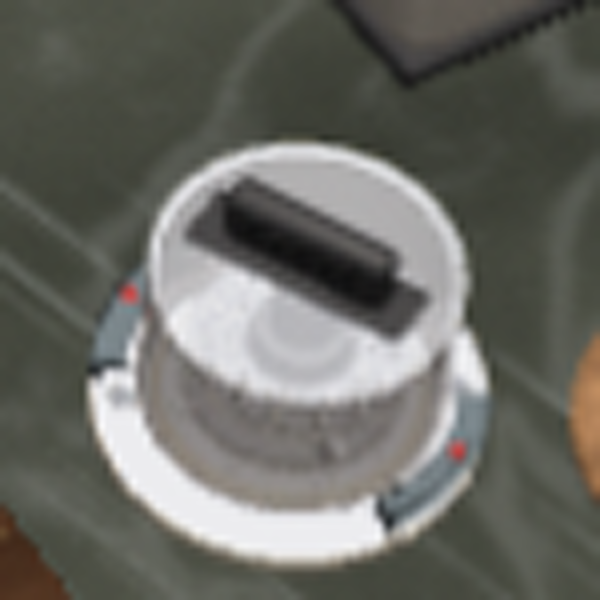

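The cover is seated with the bar between the claw dots (130,292) and (458,450), and one ball is visible at (122,392). I'll compare this with the locked starting picture.

```bash
python3 - <<'E'
from m import *
s=grab('scene');t=grab('top')
for n,f,c,r,o in(('s',s,(368,147),17,'scene0.png'),('t',t,(435,213),16,'top0.png')):
    for im in (cv2.imread('pics/'+o)[:,:,::-1],f['img']):
        g=im.max(2);yy,xx=np.nonzero(g<80);k=np.hypot(xx-c[0],yy-c[1])<r
        p=np.stack([xx[k],yy[k]],1).astype(np.float32)
        vx,vy,x0,y0=cv2.fitLine(p,cv2.DIST_L2,0,.01,.01).ravel()
        a=onz(f,x0-10*vx,y0-10*vy,.1);b=onz(f,x0+10*vx,y0+10*vy,.1);d=b-a
        print(n,k.sum(),(x0,y0),np.degrees(np.arctan2(d[1],d[0])))
E
```

```text
s 252 (np.float32(368.38095), np.float32(144.88492)) -178.65941284619765
s 231 (np.float32(368.22943), np.float32(145.42424)) -176.003358716888
t 56 (np.float32(434.89285), np.float32(213.60715)) -164.83366193943755
t 50 (np.float32(434.94), np.float32(213.28)) -166.58053880195894
```

```bash
python3 -c "
from h import *
print(bot.job_done())"
```

```text
the job is handed in; nothing more can be done
None
```

I handed the job in at about 41 s: two wide-bore discs are stacked on the stem, the one that stopped on the stem's tip is in the tin, and the bottle was not touched. The cover is back on and turned clockwise to yaw 12°, within its locked range of about 12–17°, but I judged the lock from angle, turning torque and a picture showing one ball, and did not read the catches.

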